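# Set the guarded programme selector of a board tester

### The arm

A 7-joint arm with a two-finger parallel gripper is mounted at the origin on the work surface. World frame = base frame: x ahead of the robot, y to its left, z up, the work surface at z = 0. Lengths are in m, angles in rad, forces in N, time in s.
With the tool pointing down it reaches from about 0.425 to 0.875 m from the base axis. Payload 4.7 kg.
Tool frame: the origin (TCP) lies where the fingers leave the gripper's body, on its centre line; the fingertips stand 70 mm ahead of it and the grasp point (between the pads) lies 51 mm ahead of it; z points along the fingers, y is the line along which they close (so a half turn about z gives the same grasp; the last joint's range is limited). The gripper opens to 87 mm and grips with 3 to 60 N. Pads are 19 mm wide; open, the fingers measure 117 mm over their backs; the gripper's body (75 mm by 190 mm) begins 51 mm behind the grasp point.
Start: joints at [-1.312, 0.321, -0.07, 1.45, 0.023, 1.371, -0.057], TCP at [0.158, 0.631, 0.292] pointing down, gripper open.
Joint ranges: [-2.86, 2.86], [-0.3, 2.09], [-1.38, 1.24], [0.06, 2.45], [-1.56, 4.7], [0.09, 2.05], [-2.69, 2.69]. Speed limits (rad/s): [2.57, 2.57, 3.14, 3.14, 3.14, 3.14, 3.14].

### API

Orientations are given as a rotation vector (axis times angle).
In Python, from bench import ctrl gives the robot as it stands.
- The arm moves only by the tool play_rows, never from a script. Its argument "increments" is a list that holds one entry, the list of rows, each a list of 7 numbers: the shift along the tool's x, y, z as a fraction of full scale, then the turn, a rotation vector about the tool's x, y, z as a fraction of full scale, then the gripper command: -1 is shut, 1 is fully open, values between are in proportion. A call has 1 to 8 rows; each row is the pose to reach, as a shift and turn from the pose commanded when the call began, along the tool's axes at that moment; what a row does not reach only later rows make up. Full scale, the value 1, is 0.1 m for a shift and 90 degrees for a turn. A row lasts 1/10 s, in which the tool goes at most 50 mm and 8.59 degrees, less where a joint would pass 70% of its speed; a pose out of reach is approached as far as the arm can. A call with a number of a shift or a turn outside -1 to 1 is refused whole. A call with a gripper value outside its range is refused whole. The fingers move at their own pace and stop on an object; "squeeze" is the grip in N (left out, the last holds). Time passes only in rows, so rows that repeat a pose let the fingers close. It gives the time, the measured TCP pose, the force, the opening and the grip force at its end, in the units of the state.
- ctrl.get_state(): the state, without advancing time (a new reading comes with each control period).
- ctrl.get_image(name): name is "scene" or "top" or "wrist"; returns the picture (420x560x3 uint8, red, green, blue); there is no depth.
- ctrl.get_calibration(name): a dict with "vertical_fov" (degrees; the focal length in pixels is half the picture's height over the tangent of half this angle, whatever the lens; pixels are square), "cx", "cy" (the principal point, pixels), "R" (3x3) and "t" (3): a world point X has camera coordinates R X + t; the wrist camera has in their place "T_tool_cam" (4x4, takes a point from camera to tool coordinates, whose origin is the TCP and whose axes are the flange's). Camera axes: x right, y down, z forward; pixel columns grow to the right and rows downward; lengths in m; the calibration is good to about 2 mm. A picture is of the moment at which its call begins: read the wrist's pose just before it. get_calibration takes no time and is no camera call.
- ctrl.close_job(): hands the job in; it is judged then, once.
The state is a dict: "time": time; "joint_positions": joint angles; "qd": joint speeds; "joint_torque": joint torques, N m; "position": TCP position; "tool_rot": TCP orientation; "ft_force": force on the tool from outside, world axes, zero at the start; "torque": the same for the moment, N m; "grip_width": opening from 0.0 (shut) to 1.0 (fully open); "grip_force": force on a finger pad.
Only numpy, scipy, OpenCV 4.12 (cv2) and the standard library are available. Lean on these libraries where they do the work, as an engineer would, in place of code of your own. Each camera call takes 0.05 s, during which the arm holds its last target. There are 200 camera calls.

### The job

The next boards run on test programme 5: flip the clear guard on the tester's sloped console right up and leave it standing open, then turn the black selector knob clockwise, counting the clicks, until its white pointer is clicked in at mark 5 (the red mark is 0). Let go of the knob at the end; do not press any push button, and leave the hand scanner and the card bin where they are.

Things in the scene. Friction and masses are not known exactly. Their poses are not given: they have to be found in the camera images.
- selector (a joint): Angle of the black selector knob in rad, growing clockwise as seen looking at the panel: mark k is at 0.5236 k (30 deg a click), end stops at marks 0 and 9. A spring click mechanism pulls the knob into the nearest mark when it is let go; about 0.07 N m takes it over a click. It starts at mark 0, 1, 2 or 3.
- dial (a point): Dial centre, on the panel under the knob's axis; fixed. x up the slope, y left, z out of the panel (the panel rises 10 deg away from the robot). A black disc, 86 mm across, 4 high, with ten marks 30 deg apart at 27 to 40 mm from the centre: mark 0 is long and red, at the lower left, 135 deg anticlockwise from x; the others are white, clockwise from it; mark 5 is long too, 15 deg clockwise from x.
- selector_grip (a point): Point on the knob's axis at the height to grip, 30 mm above the panel. z out of the panel, x along the bar towards its end with the white pointer line. The knob: a round skirt 48 mm across, its top 12 mm above the panel, and on it a bar grip 48 long, 14 wide, 30 high, its top 42 mm above the panel (12 above this point). Pinch the bar across its 14 mm.
- guard (a joint): Opening angle of the clear flip guard in rad: 0 closed over the knob (so at the start), 2.2 fully back against its stop. Its stiff hinge (0.07 N m) holds it at any angle where it is left. Its walls reach down to 8.5 mm below the hinge line (closed: 2 mm above the panel); once it is half up, its near wall's lower edge can be pushed from the robot's side to lay it right back.
- guard_hinge (a point): Middle of the guard's hinge line, 10.5 mm above the panel, 53 mm up the slope from the knob's axis. Axes turn with the guard; closed: x up the slope, y left along the hinge, z out of the panel. It opens by turning about +y: near end up, then away from the robot. The guard: a clear box open below, 100 from the hinge to its near wall, 100 wide, 3 mm walls, top face 43 mm above the hinge line, 90 g.
- guard_tab (a point): Point to pinch, in the middle of the orange thumb tab's free part; axes as guard_hinge, 96 mm along -x and 64 mm along z from it. The tab is an upright plate 8 mm thick (x), 36 wide (y), standing at the guard's near edge; its end is 14 mm beyond this point (z), the guard's top face 21 mm below it.
- station: The board tester, fixed: cream sloped console 250 deep, 420 wide, near edge 55 mm high, far edge 99; behind it a base 260 deep, 108 high, with a board, to 140 high. Origin on the table under the middle of the console; x away from the robot, y left. The dial is 90 mm left of the console's middle, half-way up the slope; on the right half a display and, along the near edge, four push buttons.
- yellow_button (a joint): Press depth of the yellow push button (m), 0 out, 0.005 fully in (6 N). 22 mm across, about 55 mm down the slope from the panel's middle, 15 mm right of it.
- blue_button (a joint): Press depth of the blue push button (m), 0 out, 0.005 fully in (6 N). 22 mm across, about 55 mm down the slope from the panel's middle, 65 mm right of it.
- red_button (a joint): Press depth of the red push button (m), 0 out, 0.005 fully in (6 N). 22 mm across, about 55 mm down the slope from the panel's middle, 115 mm right of it.
- green_button (a joint): Press depth of the green push button (m), 0 out, 0.005 fully in (6 N). 22 mm across, about 55 mm down the slope from the panel's middle, 165 mm right of it.
- scanner: Loose black hand scanner lying on the table, 180 long, 60 high; origin on its underside.
- card_bin: Loose red bin with white cards, 130 by 160, 95 high; origin under its centre.

How it is judged:
On the way:
1. the guard is flipped up (value of joint guard above 1.2 rad), for 0.2 s.
At the end, for the whole second after the job is handed in: The selector rests clicked in at mark 5 (within 0.13 rad, 7 deg, of 2.618 rad), released, and the guard stands open (more than 1.2 rad, 69 deg, from closed) (value of joint selector between 2.488 and 2.748 rad and value of joint guard above 1.2 rad and velocity of joint selector between -0.1 and 0.1 rad/s); the robot touches nothing.
It fails at once if a push button is pressed (value of joint any of yellow_button, blue_button, red_button, green_button above 0.003 m).
It fails at once if the hand scanner or the card bin is moved by more than 30 mm (distance of any of scanner, card_bin from where it was at the start of the episode above 0.03 m).
It also fails if it takes over 72 s, if anything falls off the work surface, if the arm or the gripper's body presses on something with over 40 N, if the wrist force passes 120 N, or if a joint passes its speed limit or range.

## Working session

There is one attempt and no reset: what is moved stays moved. The work goes in short steps, Python scripts to look and compute and a tool call to move; the robot and the scene stay as the last step left them, time stands still between calls to the robot, and variables do not carry over. Pictures are saved under pics/ and viewed, at most 10 in all, crops included, and the job is handed in when it is done.

Besides the shell and the picture viewer there is one more tool, called after "Emit:" by a JSON object that holds its "fn" and its "kwargs". play_rows: Moves the arm, as the interface text tells. Shift numbers are shares of 0.1 m and turn numbers shares of 90 degrees, none past 1 either way. Its arguments: {"type":"object","properties":{"increments":{"type":"array"},"squeeze":{"type":"number"}},"required":["increments"]}

```bash
mkdir -p pics; ls; python3 - <<'E'
from bench import ctrl
import cv2
for n in("scene","top"):
    cv2.imwrite(f"pics/{n}0.png",ctrl.get_image(n)[:,:,::-1]); print(n,ctrl.get_calibration(n))
print(ctrl.get_calibration("wrist")); s=ctrl.get_state(); print(s)
E
```

```text
pics
scene {'vertical_fov': 54.99708215942162, 'cx': 280.69187348482876, 'cy': 204.2939474417015, 'R': array([[ 0.47615475,  0.87932057, -0.00848485],
       [ 0.52361091, -0.29126237, -0.80062341],
       [-0.70647595,  0.37677788, -0.5991078 ]]), 't': array([-0.19492436, -0.20184418,  1.6112434 ])}
top {'vertical_fov': 45.52443954806664, 'cx': 284.4802809727296, 'cy': 211.38936449431728, 'R': array([[-0.01523438, -0.99988161, -0.00216252],
       [-0.9975853 ,  0.01534589, -0.0677353 ],
       [ 0.06776047,  0.00112539, -0.99770098]]), 't': array([-0.04213636,  0.52836318,  1.69823633])}
{'vertical_fov': 70.30857392863192, 'cx': 277.4801634897054, 'cy': 208.44918095312693, 'T_tool_cam': array([[-8.16618756e-05, -9.63687102e-01, -2.67034010e-01,
         7.38625469e-02],
       [ 9.99999676e-01, -2.92651416e-04,  7.50325943e-04,
        -1.30895270e-04],
       [-8.01227315e-04, -2.67033862e-01,  9.63686813e-01,
        -9.24771551e-02],
       [ 0.00000000e+00,  0.00000000e+00,  0.00000000e+00,
         1.00000000e+00]])}
{'time': 0.1, 'joint_positions': array([-1.31192178,  0.32172393, -0.07009285,  1.45154076,  0.02259437,
        1.3708036 , -0.05689836]), 'qd': array([-0.00169784, -0.00147475,  0.00104488, -0.00270118, -0.00050715,
        0.00071638,  0.00020095]), 'joint_torque': array([-2.63678303e-04, -4.92569304e+01, -4.05877708e-01, -3.13398027e+01,
       -6.40878850e-02,  3.95420857e-02,  6.94292180e-05]), 'position': array([0.15746322, 0.63025342, 0.29129319]), 'tool_rot': array([-3.83461043e-01, -3.11797894e+00,  2.64571143e-03]), 'ft_force': array([-0.85164097, -0.42125401, -0.73707341]), 'torque': array([-0.00064356, -0.01129478,  0.02218159]), 'grip_force': 0.0, 'grip_width': 0.9994501839434144}
```

View pics/scene0.png

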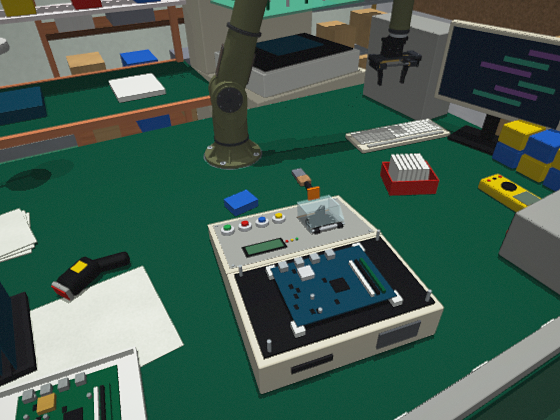

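View pics/top0.png

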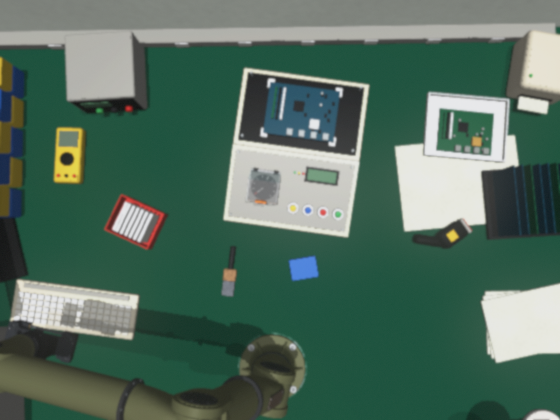

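Scene: console at about (290,230), orange tab at (313,192), buttons green (228,229) to yellow (278,216). Top: console corners (225,220), (349,236), base far corners (243,69), (368,85), buttons (293,208) to (338,215), dial near (264,187). I'll fit the station pose from these.

```bash
cat > h.py <<'E'
import numpy as np, cv2
from scipy.spatial.transform import Rotation as R
from scipy.optimize import least_squares
from bench import ctrl
def proj(n,P,s=None):
    c=ctrl.get_calibration(n); f=210/np.tan(np.radians(c["vertical_fov"]/2))
    P=np.atleast_2d(P)
    if n=="wrist":
        T=np.eye(4);T[:3,:3]=R.from_rotvec(s["tool_rot"]).as_matrix();T[:3,3]=s["position"]
        M=np.linalg.inv(T@c["T_tool_cam"]); Q=P@M[:3,:3].T+M[:3,3]
    else: Q=P@c["R"].T+c["t"]
    return Q[:,:2]/Q[:,2:]*f+[c["cx"],c["cy"]]
th=np.radians(10)
def pan(u,v,w): # panel coords (up slope, left, out) rel. panel middle -> station
    return np.array([u*np.cos(th)-w*np.sin(th), v, .077+u*np.sin(th)+w*np.cos(th)])
def world(p,st): # st=(x,y,yaw)
    return R.from_euler("z",st[2]).apply(np.atleast_2d(p))+[st[0],st[1],0]
def panR(st): # panel axes in world, columns x up slope, y left, z out
    return (R.from_euler("z",st[2])*R.from_euler("y",-th)).as_matrix()
def guardpt(st,phi,p): # point given in guard_hinge axes, world
    h=world(pan(.053,.09,.0105),st)[0]; A=panR(st)@R.from_euler("y",phi).as_matrix()
    return h+A@np.array(p),A
def tool(s): return np.array(s["position"]),R.from_rotvec(s["tool_rot"])
def delta(s,p,Rt): # shift & turn in fractions, tool axes, TCP goal p, goal rot matrix
    p0,R0=tool(s)
    return np.round(R0.inv().apply(p-p0)/.1,3),np.round((R0.inv()*R.from_matrix(Rt)).as_rotvec()/(np.pi/2),3)
E
python3 - <<'E'
from h import *
b=[pan(-.055,y,.01) for y in(-.015,-.065,-.115,-.165)]
top=b+[[-.125,.21,.055],[-.125,-.21,.055],[.385,.21,.108],[.385,-.21,.108],pan(-.043,.09,.0745)]
tp=np.array([[293,208],[308,210],[323,212],[338,215],[225,220],[349,236],[243,69],[368,85],[261,203]])
sc=b+[pan(-.043,.09,.0745)]; sp=np.array([[278,216],[262,219],[245,224],[228,229],[313,192]])
f=lambda st:np.r_[proj("top",world(top,st))-tp,proj("scene",world(sc,st))-sp].ravel()
r=least_squares(f,[.6,0,0],x_scale=[.1,.1,.1],loss="soft_l1")
print(r.x); print(np.round(f(r.x).reshape(-1,2),1))
st=r.x; np.save("st.npy",st)
print("tab",guardpt(st,0,[-.096,0,.064])[0],"dial",world(pan(0,.09,0),st))
E
```

```text
[ 0.59040892 -0.07004795 -0.14722717]
[[-0.6  0.5]
 [-0.6  0.4]
 [-0.6  0.4]
 [-0.6 -0.6]
 [-1.9  0.5]
 [-1.5  1. ]
 [-0.4 -1.7]
 [ 0.5 -1.4]
 [-1.  -0.6]
 [-0.5  1.4]
 [-1.1  2.3]
 [-1.1  1.2]
 [-1.5  0.3]
 [-1.  -0.6]]
tab [0.5489261  0.02708826 0.14290131] dial [[0.60361155 0.0189784  0.077     ]]
```

Emit:
{"fn": "play_rows", "kwargs": {"increments": [[[-0.25,-0.22,0,0,0,0,1],[-0.5,-0.45,0,0,0,0,1],[-0.75,-0.7,0,0,0,0,1],[-1,-0.93,0,0,0,0,1],[-1,-0.93,0,0,0,0,1]]]}}

```text
time: 0.6
position: [0.2364, 0.512, 0.2922]
tool_rot: [0.395, 3.114, -0.003]
ft_force: [0.6, 0.1, -0.2]
grip_width: 1.003
grip_force: 0.0
```

Emit:
{"fn": "play_rows", "kwargs": {"increments": [[[-0.25,-0.22,0,0,0,0,1],[-0.5,-0.45,0,0,0,0,1],[-0.75,-0.7,0,0,0,0,1],[-1,-0.93,0,0,0,0,1],[-1,-0.93,0,0,0,0,1]]]}}

```text
time: 1.1
position: [0.3097, 0.398, 0.2922]
tool_rot: [0.394, 3.115, -0.002]
ft_force: [-0.1, -0.5, -0.1]
grip_width: 0.998
grip_force: 0.0
```

Emit:
{"fn": "play_rows", "kwargs": {"increments": [[[-0.25,-0.22,0,0,0,0,1],[-0.5,-0.45,0,0,0,0,1],[-0.75,-0.7,0,0,0,0,1],[-1,-0.93,0,0,0,0,1],[-1,-0.93,0,0,0,0,1]]]}}

```text
time: 1.6
position: [0.3835, 0.2839, 0.2923]
tool_rot: [0.394, 3.116, -0.002]
ft_force: [0.1, 0.1, 0.2]
grip_width: 1.0
grip_force: 0.0
```

Emit:
{"fn": "play_rows", "kwargs": {"increments": [[[-0.25,-0.22,0,0,0,0,1],[-0.5,-0.45,0,0,0,0,1],[-0.75,-0.7,0,0,0,0,1],[-1,-0.93,0,0,0,0,1],[-1,-0.93,0,0,0,0,1]]]}}

```text
time: 2.1
position: [0.4575, 0.1697, 0.2923]
tool_rot: [0.393, 3.115, -0.002]
ft_force: [-0.1, -0.8, -0.0]
grip_width: 0.998
grip_force: 0.0
```

Emit:
{"fn": "play_rows", "kwargs": {"increments": [[[-0.25,-0.25,0,0,0,0,1],[-0.5,-0.5,0,0,0,0,1],[-0.75,-0.75,0,0,0,0,1],[-1,-1,0,0,0,0,1],[-1,-1,0,0,0,0,1]]]}}

```text
time: 2.6
position: [0.53, 0.0485, 0.2922]
tool_rot: [0.392, 3.115, -0.003]
ft_force: [0.2, -0.2, 0.2]
grip_width: 0.998
grip_force: 0.0
```

```bash
python3 - <<'E'
from h import *
st=np.load("st.npy"); s=ctrl.get_state()
cv2.imwrite("pics/w1.png",ctrl.get_image("wrist")[:,:,::-1])
p,A=guardpt(st,0,[-.096,0,.064])
Rt=A@np.diag([-1,1,-1.])
print(s["position"],delta(s,p-Rt[:,2]*.13,Rt))
for q in([-.1,0,.078],[-.096,.018,.078],[-.096,-.018,.078],[-.1,.05,.043],[-.1,-.05,.043],[0,.05,.043],[0,-.05,.043]): print(q,proj("wrist",guardpt(st,0,q)[0],s))
for k in range(10):
    a=np.radians(135-30*k); print(k,proj("wrist",world(pan(.034*np.cos(a),.09+.034*np.sin(a),.004),st),s)[0].round())
print([proj("wrist",world(pan(-.055,y,.01),st),s)[0].round() for y in(-.015,-.065,-.115)])
E
```

```text
[0.52995046 0.04848793 0.29224059] (array([-0.012, -0.183,  0.214]), array([-0.007, -0.11 , -0.065]))
[-0.1, 0, 0.078] [[257.41787515 240.82791897]]
[-0.096, 0.018, 0.078] [[279.72599535 243.50358717]]
[-0.096, -0.018, 0.078] [[236.24972355 247.67848246]]
[-0.1, 0.05, 0.043] [[313.8591909  227.95032988]]
[-0.1, -0.05, 0.043] [[207.93863376 238.2472581 ]]
[0, 0.05, 0.043] [[323.14012155 329.92494172]]
[0, -0.05, 0.043] [[220.62288384 338.87236594]]
0 [288. 243.]
1 [297. 256.]
2 [298. 271.]
3 [292. 285.]
4 [279. 294.]
5 [264. 295.]
6 [249. 289.]
7 [240. 277.]
8 [238. 262.]
9 [245. 247.]
[array([167., 228.]), array([122., 232.]), array([ 78., 237.])]
```

View pics/w1.png

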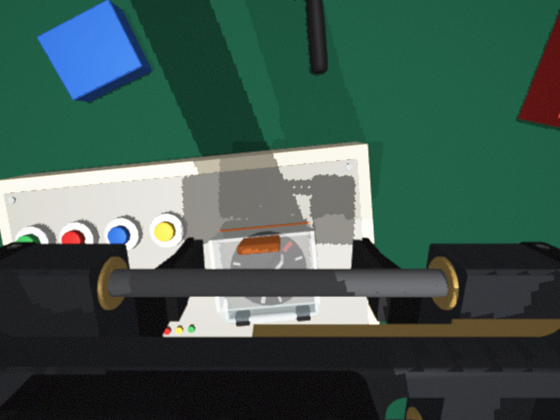

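The wrist picture shows the orange tab at (240–280, 235–254) and the yellow button at (166,229). Both lie within about 2 px of the prediction, so the pose is good.

Emit:
{"fn": "play_rows", "kwargs": {"increments": [[[-0.01,-0.09,0.1,0,-0.055,-0.03,1],[-0.012,-0.183,0.214,-0.007,-0.11,-0.065,1],[-0.012,-0.183,0.214,-0.007,-0.11,-0.065,1],[-0.012,-0.183,0.214,-0.007,-0.11,-0.065,1]]]}}

```text
time: 3.05
position: [0.5246, 0.0359, 0.2713]
tool_rot: [0.209, 2.963, -0.012]
ft_force: [-0.1, -0.2, 0.5]
grip_width: 1.001
grip_force: 0.0
```

Emit:
{"fn": "play_rows", "kwargs": {"increments": [[[0,0,0.2,0,0,0,1],[0,0,0.4,0,0,0,1],[0,0,0.55,0,0,0,1],[0,0,0.65,0,0,0,1],[0,0,0.75,0,0,0,1],[0,0,0.75,0,0,0,1]]]}}

```text
time: 3.65
position: [0.5378, 0.0323, 0.1961]
tool_rot: [0.211, 2.963, -0.016]
ft_force: [-0.2, -0.1, 0.0]
grip_width: 0.999
grip_force: 0.0
```

```bash
python3 - <<'E'
from h import *
st=np.load("st.npy"); s=ctrl.get_state()
cv2.imwrite("pics/s1.png",cv2.resize(ctrl.get_image("scene")[130:270,220:420,::-1],None,fx=4,fy=4))
p,A=guardpt(st,0,[-.096,0,.064])
Rt=A@np.diag([-1,1,-1.])
p0,R0=tool(s)
print(delta(s,p-Rt[:,2]*.055,Rt),s["ft_force"])
# arc, fixed tool orientation, relative to the present pose
for phi in np.r_[.15:2.16:.15,2.2]:
    q=guardpt(st,phi,[-.096,0,.068])[0]-guardpt(st,0,[-.096,0,.068])[0]
    print(round(phi,2),np.round(R0.inv().apply(q)/.1,2))
E
```

```text
(array([-0.023, -0.035, -0.006]), array([ 0.001, -0.002,  0.003])) [-0.21220961 -0.10260807  0.04981999]
0.15 [-0.11 -0.   -0.14]
0.3 [-0.24 -0.   -0.25]
0.45 [-0.39 -0.   -0.35]
0.6 [-0.55 -0.   -0.43]
0.75 [-0.72 -0.   -0.47]
0.9 [-0.89 -0.   -0.5 ]
1.05 [-1.07 -0.   -0.49]
1.2 [-1.24 -0.01 -0.47]
1.35 [-1.41 -0.01 -0.41]
1.5 [-1.57 -0.01 -0.33]
1.65 [-1.71 -0.01 -0.23]
1.8 [-1.84 -0.01 -0.11]
1.95 [-1.95 -0.01  0.03]
2.1 [-2.03 -0.01  0.19]
2.2 [-2.08 -0.01  0.3 ]
```

View pics/s1.png

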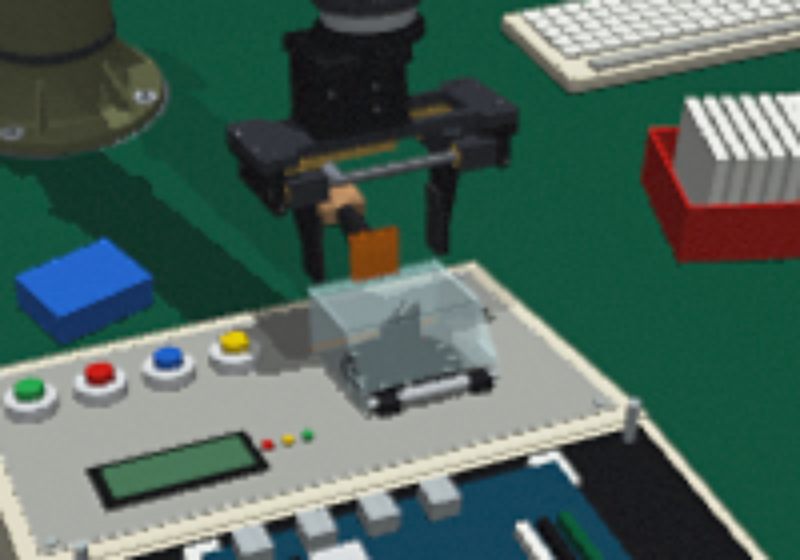

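The tab (375,250 in the crop) stands between the fingers, with the guard top just below the tips. I'll correct by 2–3 mm, then close.

Emit:
{"fn": "play_rows", "kwargs": {"increments": [[[-0.023,-0.035,0,0,0,0,1],[-0.023,-0.035,0,0,0,0,-1],[-0.023,-0.035,0,0,0,0,-1],[-0.023,-0.035,0,0,0,0,-1],[-0.023,-0.035,0,0,0,0,-1],[-0.023,-0.035,0,0,0,0,-1],[-0.023,-0.035,0,0,0,0,-1],[-0.023,-0.035,0,0,0,0,-1]]], "squeeze": 12}}

```text
time: 4.5
position: [0.5395, 0.028, 0.1974]
tool_rot: [0.211, 2.961, -0.015]
ft_force: [-0.4, -1.0, 0.7]
grip_width: 0.448
grip_force: 0.0
```

Emit:
{"fn": "play_rows", "kwargs": {"increments": [[[0,0,0,0,0,0,-1],[0,0,0,0,0,0,-1]]]}}

```text
time: 4.7
position: [0.5395, 0.0277, 0.1974]
tool_rot: [0.211, 2.961, -0.016]
ft_force: [-0.4, -1.2, -0.6]
grip_width: 0.409
grip_force: 12.0
```

Gripped at 36 mm, which matches the tab. Lifting along the arc.

Emit:
{"fn": "play_rows", "kwargs": {"increments": [[[-0.05,0,-0.07,0,0,0,-1],[-0.11,0,-0.14,0,0,0,-1],[-0.17,0,-0.2,0,0,0,-1],[-0.24,0,-0.25,0,0,0,-1],[-0.31,0,-0.3,0,0,0,-1],[-0.39,0,-0.35,0,0,0,-1],[-0.47,0,-0.39,0,0,0,-1],[-0.55,0,-0.43,0,0,0,-1]]]}}

```text
time: 5.5
position: [0.5861, 0.0206, 0.25]
tool_rot: [0.212, 2.962, -0.016]
ft_force: [-2.6, -2.6, -1.9]
grip_width: 0.407
grip_force: 12.0
```

Emit:
{"fn": "play_rows", "kwargs": {"increments": [[[-0.08,0,-0.02,0,0,0,-1],[-0.17,0,-0.04,0,0,0,-1],[-0.25,0,-0.06,0,0,0,-1],[-0.34,0,-0.07,0,0,0,-1],[-0.43,0,-0.07,0,0,0,-1],[-0.52,0,-0.06,0,0,0,-1],[-0.6,0,-0.05,0,0,0,-1],[-0.69,0,-0.04,0,0,0,-1]]]}}

```text
time: 6.3
position: [0.6536, 0.0103, 0.2658]
tool_rot: [0.213, 2.959, -0.017]
ft_force: [-2.5, -4.0, 1.2]
grip_width: 0.413
grip_force: 12.0
```

```bash
python3 - <<'E'
from h import *
st=np.load("st.npy"); s=ctrl.get_state()
cv2.imwrite("pics/s2.png",cv2.resize(ctrl.get_image("scene")[90:270,220:420,::-1],None,fx=3,fy=3))
p0,R0=tool(s); print(s["ft_force"],s["grip_width"],s["grip_force"])
for phi in np.r_[1.2:2.2:.15]:
    print(round(phi,2),delta(s,guardpt(st,phi,[-.096,0,.068])[0]-R0.as_matrix()[:,2]*.051,R0.as_matrix())[0])
E
```

```text
[-2.53566453 -4.02230086  1.1852091 ] 0.4132792893767858 11.9977046123131
1.2 [0.011 0.012 0.015]
1.35 [-0.156  0.011  0.071]
1.5 [-0.313  0.01   0.151]
1.65 [-0.457  0.009  0.254]
1.8 [-0.583  0.009  0.376]
1.95 [-0.69   0.008  0.517]
2.1 [-0.774  0.007  0.671]
```

View pics/s2.png

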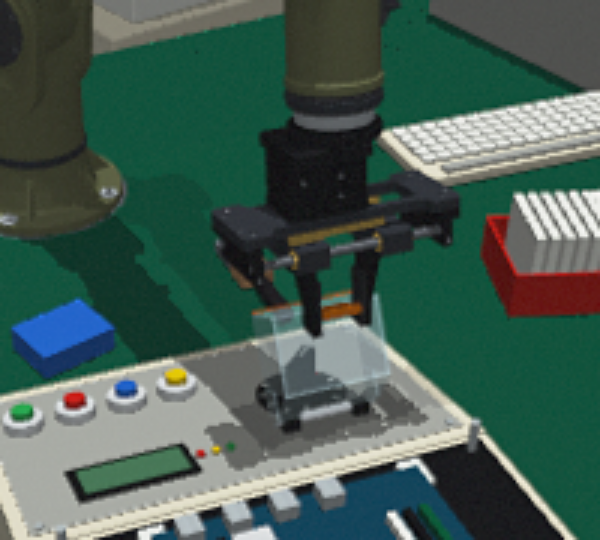

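The guard stands about 70° up with the tab still gripped at (340,310). I'll carry on to about 2.1 rad.

Emit:
{"fn": "play_rows", "kwargs": {"increments": [[[-0.08,0,0.03,0,0,0,-1],[-0.16,0,0.07,0,0,0,-1],[-0.24,0,0.11,0,0,0,-1],[-0.31,0,0.15,0,0,0,-1],[-0.39,0,0.2,0,0,0,-1],[-0.46,0,0.25,0,0,0,-1],[-0.52,0,0.31,0,0,0,-1],[-0.58,0,0.37,0,0,0,-1]]]}}

```text
time: 7.15
position: [0.7173, 0.0006, 0.2399]
tool_rot: [0.213, 2.956, -0.018]
ft_force: [0.5, -5.5, 3.0]
grip_width: 0.412
grip_force: 12.0
```

Emit:
{"fn": "play_rows", "kwargs": {"increments": [[[-0.06,0,0.07,0,0,0,-1],[-0.11,0,0.14,0,0,0,-1],[-0.16,0,0.22,0,0,0,-1],[-0.19,0,0.29,0,0,0,-1],[-0.19,0,0.29,0,0,0,-1]]]}}

```text
time: 7.65
position: [0.741, -0.003, 0.2134]
tool_rot: [0.213, 2.956, -0.02]
ft_force: [3.0, -5.2, 1.4]
grip_width: 0.407
grip_force: 12.0
```

Emit:
{"fn": "play_rows", "kwargs": {"increments": [[[0,0,0,0,0,0,0],[0,0,0,0,0,0,1],[0,0,0,0,0,0,1],[0,0,-0.3,0,0,0,1],[0,0,-0.6,0,0,0,1],[0,0,-1,0,0,0,1],[0,0,-1,0,0,0,1]]]}}

```text
time: 8.35
position: [0.7236, 0.0029, 0.319]
tool_rot: [0.208, 2.951, -0.01]
ft_force: [1.0, -0.2, 0.7]
grip_width: 0.946
grip_force: 0.0
```

```bash
python3 - <<'E'
from h import *
st=np.load("st.npy"); s=ctrl.get_state(); p0,R0=tool(s)
print(delta(s,world(pan(.045,.09,.20),st)[0],panR(st)@np.diag([-1,1,-1.])))
E
```

```text
(array([ 1.164, -0.012,  0.163]), array([0.005, 0.006, 0.004]))
```

Emit:
{"fn": "play_rows", "kwargs": {"increments": [[[0.25,0,0,0,0,0,1],[0.5,0,0,0,0,0,1],[0.75,0,0,0,0,0,1],[0.95,0,0.1,0,0,0,1],[1,0,0.16,0,0,0,1],[1,0,0.16,0,0,0,1],[1,0,0.16,0,0,0,1]]]}}

```text
time: 9.05
position: [0.6277, 0.0157, 0.2791]
tool_rot: [0.21, 2.96, -0.015]
ft_force: [-0.1, 0.2, 0.4]
grip_width: 1.002
grip_force: 0.0
```

```bash
python3 - <<'E'
from h import *
st=np.load("st.npy"); s=ctrl.get_state()
cv2.imwrite("pics/w2.png",cv2.resize(ctrl.get_image("wrist")[100:380,100:460,::-1],None,fx=2,fy=2))
cv2.imwrite("pics/s3.png",cv2.resize(ctrl.get_image("scene")[90:270,220:420,::-1],None,fx=3,fy=3))
for k in range(10):
    a=np.radians(135-30*k); f=lambda r,h:(proj("wrist",world(pan(r*np.cos(a),.09+r*np.sin(a),h),st),s)[0]-100)*2
    print(k,f(.034,.004).round(),f(.024,.042).round())
print((proj("wrist",world(pan(0,.09,.042),st),s)[0]-100)*2)
E
```

```text
0 [406.  31.] [396.  46.]
1 [425.  66.] [411.  74.]
2 [423. 104.] [410. 106.]
3 [404. 137.] [394. 132.]
4 [371. 155.] [368. 147.]
5 [335. 155.] [338. 147.]
6 [302. 136.] [312. 132.]
7 [283. 104.] [296. 105.]
8 [282.  65.] [295.  74.]
9 [300.  30.] [311.  46.]
[353.30431604  89.95277291]
```

View pics/w2.png

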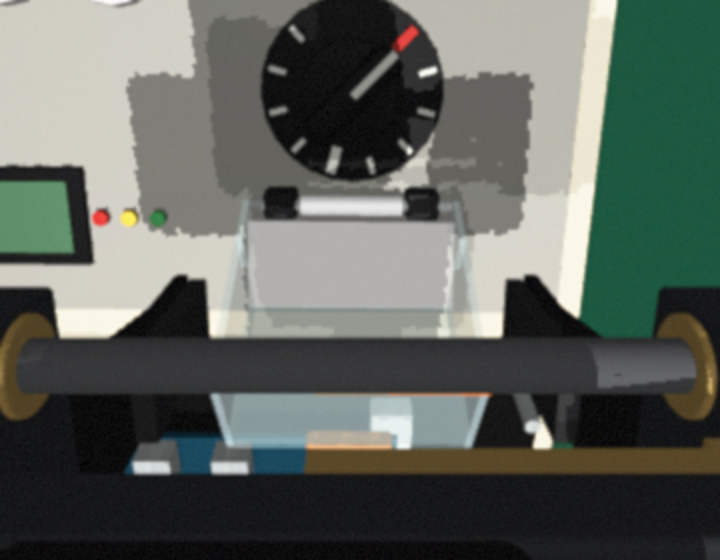

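View pics/s3.png

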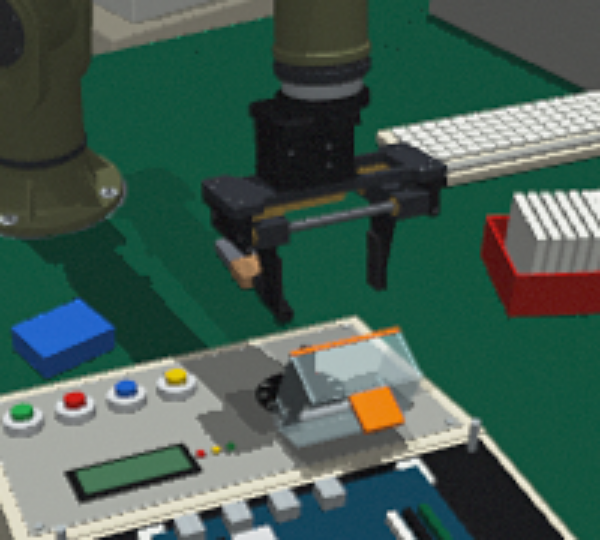

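The wrist crop shows the pointer line at the red mark (405,38), so the knob is at mark 0, and the dial centre at (352,90) is as predicted. The scene view shows the guard laid back. I need 150° clockwise, so I'll pre-turn 135° anticlockwise, which puts the tool across the bar.

Emit:
{"fn": "play_rows", "kwargs": {"increments": [[[0,0,0,0,0,-0.095,0.2],[0,0,0,0,0,-0.19,-0.2],[0,0,0,0,0,-0.28,-0.2],[0,0,0,0,0,-0.375,-0.2],[0,0,0,0,0,-0.47,-0.2],[0,0,0,0,0,-0.56,-0.2],[0,0,0,0,0,-0.655,-0.2],[0,0,0,0,0,-0.75,-0.2]]], "squeeze": 30}}

```text
time: 9.95
position: [0.6278, 0.015, 0.2791]
tool_rot: [-1.492, 2.602, -0.159]
ft_force: [-0.4, -0.6, -0.4]
grip_width: 0.422
grip_force: 0.0
```

Emit:
{"fn": "play_rows", "kwargs": {"increments": [[[0,0,0,0,0,-0.095,-0.2],[0,0,0,0,0,-0.19,-0.2],[0,0,0,0,0,-0.28,-0.2],[0,0,0,0,0,-0.375,-0.2],[0,0,0,0,0,-0.47,-0.2],[0,0,0,0,0,-0.56,-0.2],[0,0,0,0,0,-0.655,-0.2],[0,0,0,0,0,-0.75,-0.2]]]}}

```text
time: 10.75
position: [0.6257, 0.0199, 0.2673]
tool_rot: [-2.25, 2.152, -0.17]
ft_force: [-0.6, 2.5, -3.2]
grip_width: 0.401
grip_force: 0.0
```

```bash
cat >> h.py <<'E'
def knobgoal(st,ang,lean,h): # tool y at -135deg+ang... ang = turn about tool z from panel-aligned
    Rt=panR(st)@R.from_euler("y",-0.0).as_matrix()@np.diag([-1,1,-1.])
    Rt=(R.from_rotvec(-lean*panR(st)[:,1])*R.from_matrix(Rt)*R.from_euler("z",ang)).as_matrix()
    g=world(pan(0,.09,.03),st)[0]+panR(st)[:,2]*.008
    return g-Rt[:,2]*(.051+h),Rt
E
python3 - <<'E'
from h import *
st=np.load("st.npy"); s=ctrl.get_state()
print(s["joint_positions"].round(2),s["grip_width"],s["position"])
for h in(.07,0): print(delta(s,*knobgoal(st,np.radians(-135),np.radians(4),h)))
p,Rt=knobgoal(st,np.radians(-135),np.radians(4),.07); print(p,panR(st).T@Rt)
E
```

```text
[ 0.85  0.53 -1.28  1.59  0.61  1.35  2.69] 0.40073327215906224 [0.6257143  0.01992478 0.2672919 ]
(array([-0.089,  0.603,  0.295]), array([ 0.094,  0.018, -0.374]))
(array([-0.1  ,  0.501,  0.988]), array([ 0.094,  0.018, -0.374]))
[0.56812843 0.02424055 0.23182848] [[ 7.05384305e-01 -7.05384305e-01  6.97564737e-02]
 [-7.07106781e-01 -7.07106781e-01  6.14269358e-19]
 [ 4.93252756e-02 -4.93252756e-02 -9.97564050e-01]]
```

Joint 7 hit its limit that way. Its neutral position leaves about 235° of clockwise travel, so I'll start from +45° and end at +195°.

Emit:
{"fn": "play_rows", "kwargs": {"increments": [[[0,0,0,0,0,0.095,-0.2],[0,0,0,0,0,0.19,-0.2],[0,0,0,0,0,0.28,-0.2],[0,0,0,0,0,0.375,-0.2],[0,0,0,0,0,0.47,-0.2],[0,0,0,0,0,0.56,-0.2],[0,0,0,0,0,0.655,-0.2],[0,0,0,0,0,0.75,-0.2]]]}}

```text
time: 11.55
position: [0.6262, 0.0202, 0.2662]
tool_rot: [-0.65, 2.99, -0.118]
ft_force: [-0.2, 0.5, -0.9]
grip_width: 0.397
grip_force: 0.0
```

Emit:
{"fn": "play_rows", "kwargs": {"increments": [[[0,0,0,0,0,0.095,-0.2],[0,0,0,0,0,0.19,-0.2],[0,0,0,0,0,0.28,-0.2],[0,0,0,0,0,0.375,-0.2],[0,0,0,0,0,0.47,-0.2],[0,0,0,0,0,0.56,-0.2],[0,0,0,0,0,0.655,-0.2],[0,0,0,0,0,0.75,-0.2]]]}}

```text
time: 12.35
position: [0.6262, 0.0204, 0.2661]
tool_rot: [1.111, 2.822, -0.03]
ft_force: [-0.4, -0.2, 0.2]
grip_width: 0.403
grip_force: 0.0
```

```bash
python3 - <<'E'
from h import *
st=np.load("st.npy"); s=ctrl.get_state()
print(s["joint_positions"].round(2),s["grip_width"],s["position"])
print(delta(s,*knobgoal(st,np.radians(45),np.radians(4),.07)))
E
```

```text
[ 0.57  0.33 -0.83  1.6   0.34  1.25  0.5 ] 0.4030346851464317 [0.62620202 0.0203625  0.26614693]
(array([ 0.485, -0.374,  0.285]), array([-0.08 , -0.052,  0.119]))
```

Emit:
{"fn": "play_rows", "kwargs": {"increments": [[[0.24,-0.19,0,-0.04,-0.026,0.06,-0.2],[0.485,-0.374,0,-0.08,-0.052,0.119,-0.2],[0.485,-0.374,0.15,-0.08,-0.052,0.119,-0.2],[0.485,-0.374,0.285,-0.08,-0.052,0.119,-0.2],[0.485,-0.374,0.285,-0.08,-0.052,0.119,-0.2],[0.485,-0.374,0.285,-0.08,-0.052,0.119,-0.2]]]}}

```text
time: 12.95
position: [0.5685, 0.0244, 0.2312]
tool_rot: [1.297, 2.605, 0.114]
ft_force: [-0.3, -0.9, 0.8]
grip_width: 0.402
grip_force: 0.0
```

```bash
python3 - <<'E'
from h import *
st=np.load("st.npy"); s=ctrl.get_state()
cv2.imwrite("pics/w3.png",ctrl.get_image("wrist")[:,:,::-1])
print(s["joint_positions"].round(2)); 
for h in(.07,0): print(delta(s,*knobgoal(st,np.radians(45),np.radians(4),h)))
print(proj("wrist",np.vstack([world(pan(0,.09,.042),st),world(pan(-.017,.107,.042),st),world(pan(.017,.073,.042),st)]),s))
E
```

```text
[ 0.7   0.11 -0.86  1.89  0.18  0.96  0.41]
(array([ 0.   , -0.003, -0.007]), array([ 0.   , -0.003,  0.005]))
(array([-0.002, -0.003,  0.693]), array([ 0.   , -0.003,  0.005]))
[[277.87753473 229.77493642]
 [278.19214074 198.62999654]
 [277.58345589 258.88775508]]
```

View pics/w3.png

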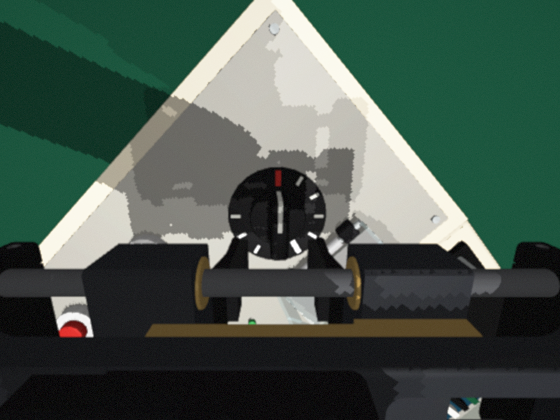

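The bar's white line at (279,195–235) points at the red mark, as predicted (278). Descending and pinching.

Emit:
{"fn": "play_rows", "kwargs": {"increments": [[[0,0,0.2,0,0,0,-0.2],[0,0,0.4,0,0,0,-0.2],[0,0,0.55,0,0,0,-0.2],[0,0,0.69,0,0,0,-0.2],[0,0,0.69,0,0,0,-1],[0,0,0.69,0,0,0,-1],[0,0,0.69,0,0,0,-1],[0,0,0.69,0,0,0,-1]]]}}

```text
time: 13.8
position: [0.5849, 0.0228, 0.1658]
tool_rot: [1.295, 2.601, 0.115]
ft_force: [5.6, 3.9, -3.0]
grip_width: 0.165
grip_force: 29.9
```

Emit:
{"fn": "play_rows", "kwargs": {"increments": [[[0,0,0,0,0,0,-1],[0,0,0,0,0,0,-1]]]}}

```text
time: 14.0
position: [0.5849, 0.0228, 0.1658]
tool_rot: [1.294, 2.601, 0.115]
ft_force: [5.2, 1.9, -3.0]
grip_width: 0.167
grip_force: 29.9
```

Emit:
{"fn": "play_rows", "kwargs": {"increments": [[[0,0,0,0,0,0.075,-1],[0,0,0,0,0,0.15,-1],[0,0,0,0,0,0.225,-1],[0,0,0,0,0,0.3,-1],[0,0,0,0,0,0.375,-1],[0,0,0,0,0,0.45,-1],[0,0,0,0,0,0.525,-1],[0,0,0,0,0,0.6,-1]]]}}

```text
time: 14.8
position: [0.5871, 0.0231, 0.1665]
tool_rot: [2.377, 1.755, 0.27]
ft_force: [14.8, 2.7, -9.3]
grip_width: 0.164
grip_force: 29.8
```

```bash
python3 - <<'E'
from h import *
st=np.load("st.npy"); s=ctrl.get_state()
print(s["joint_positions"].round(2),s["torque"],s["ft_force"],s["grip_width"]); 
print(delta(s,*knobgoal(st,np.radians(45+54),np.radians(4),0)))
E
```

```text
[ 0.52  0.21 -0.7   1.92  0.27  0.83 -0.61] [ 0.34653349 -1.67460248  0.25423073] [14.82413918  2.69764208 -9.34581373] 0.1637591613005609
(array([-0.021, -0.022,  0.02 ]), array([ 0.005, -0.004,  0.003]))
```

Emit:
{"fn": "play_rows", "kwargs": {"increments": [[[0,0.02,-0.01,0,0,0.075,-1],[0,0.02,-0.01,0,0,0.15,-1],[0,0.02,-0.01,0,0,0.225,-1],[0,0.02,-0.01,0,0,0.3,-1],[0,0.02,-0.01,0,0,0.375,-1],[0,0.02,-0.01,0,0,0.45,-1],[0,0.02,-0.01,0,0,0.525,-1],[0,0.02,-0.01,0,0,0.6,-1]]]}}

```text
time: 15.6
position: [0.5885, 0.0213, 0.1674]
tool_rot: [3.005, 0.497, 0.368]
ft_force: [15.7, -0.2, -12.2]
grip_width: 0.161
grip_force: 29.8
```

```bash
python3 - <<'E'
from h import *
st=np.load("st.npy"); s=ctrl.get_state()
print(s["joint_positions"].round(2),s["torque"],s["ft_force"],s["grip_width"]); 
print(delta(s,*knobgoal(st,np.radians(45+150),np.radians(4),0)))
E
```

```text
[ 0.42  0.19 -0.58  1.92  0.23  0.83 -1.52] [ 0.11235439 -1.83547752  0.16151677] [ 15.68066589  -0.24058643 -12.15834737] 0.16092208957729512
(array([-0.04 , -0.019,  0.024]), array([-0.001, -0.005,  0.469]))
```

Emit:
{"fn": "play_rows", "kwargs": {"increments": [[[0.02,0,0,0,0,0.075,-1],[0.02,0,0,0,0,0.15,-1],[0.02,0,0,0,0,0.225,-1],[0.02,0,0,0,0,0.3,-1],[0.02,0,0,0,0,0.375,-1],[0.02,0,0,0,0,0.44,-1],[0.02,0,0,0,0,0.467,-1],[0.02,0,0,0,0,0.467,-1]]]}}

```text
time: 16.4
position: [0.5887, 0.0196, 0.1675]
tool_rot: [-3.043, 0.622, -0.386]
ft_force: [7.7, -4.6, -4.8]
grip_width: 0.156
grip_force: 30.1
```

```bash
python3 - <<'E'
from h import *
st=np.load("st.npy"); s=ctrl.get_state()
print(s["joint_positions"].round(2),s["torque"],s["ft_force"],s["grip_width"]); 
print(delta(s,*knobgoal(st,np.radians(45+150),np.radians(4),0)))
E
```

```text
[ 0.34  0.18 -0.49  1.92  0.21  0.83 -2.23] [-1.13398199 -0.53525149 -0.26624012] [ 7.6713469  -4.57514332 -4.81041736] 0.1560640642772097
(array([-0.051, -0.003,  0.025]), array([ 0.   , -0.002,  0.004]))
```

Turned 150°. Opening the fingers and backing off along the tool axis.

Emit:
{"fn": "play_rows", "kwargs": {"increments": [[[0,0,0,0,0,0,-0.2],[0,0,0,0,0,0,-0.2],[0,0,0,0,0,0,-0.2],[0,0,0,0,0,0,-0.2],[0,0,-0.2,0,0,0,-0.2],[0,0,-0.5,0,0,0,-0.2],[0,0,-0.8,0,0,0,-0.2],[0,0,-0.8,0,0,0,-0.2]]]}}

```text
time: 17.2
position: [0.5698, 0.0258, 0.249]
tool_rot: [-3.041, 0.616, -0.391]
ft_force: [0.9, 0.6, -0.6]
grip_width: 0.399
grip_force: 0.0
```

```bash
python3 - <<'E'
from h import *
s=ctrl.get_state(); w=ctrl.get_image("wrist"); t=ctrl.get_image("scene")
st=np.load("st.npy")
for k in(0,5):
    a=np.radians(135-30*k); print(k,proj("wrist",world(pan(.034*np.cos(a),.09+.034*np.sin(a),.004),st),s),proj("wrist",world(pan(.024*np.cos(a),.09+.024*np.sin(a),.042),st),s))
out=np.hstack([w[::,:],np.zeros((420,0,3),np.uint8)])
sc=cv2.resize(t[110:260,250:410],(448,420))[:, :240]
cv2.imwrite("pics/w4.png",np.hstack([w,cv2.resize(t[130:270,260:340+0],(240,420))])[:,:,::-1])
E
```

```text
0 [[263.63497621 246.21361992]] [[266.65871854 251.13491565]]
5 [[282.46529642 179.36618839]] [[282.07233636 197.02318751]]
```

View pics/w4.png

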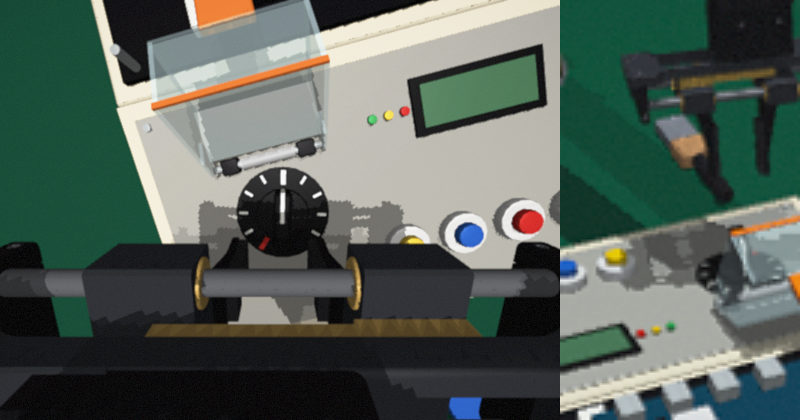

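The pointer (283,190–220) lines up with the long mark 5 at (282,179). The red mark is at (264,243), the guard stands open, and the gripper is clear.

```bash
python3 -c "
from bench import ctrl
print(ctrl.close_job())"
```

```text
the job is handed in; nothing more can be done
None
```

The guard is open, the selector is clicked in at mark 5 and released, and the job is handed in; I saw no contact with the push buttons, hand scanner or card bin, but the hand-in returned no verdict.

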